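# Scoop one grinding ball into the milling bowl

## Robot

A 6-joint arm with a two-finger parallel gripper is mounted at the origin on a cart in front of the work surface, level with it; the furniture and walls round the work are solid. World frame = base frame: x ahead of the robot, y to its left, z up, the work surface at z = 0. Lengths are in m, angles in rad, forces in N, time in s.
With the tool pointing down it reaches from about 0.225 to 0.875 m from the base axis. Payload 3.4 kg.
Tool frame: the origin (TCP) lies midway between the tips of the shut fingers; the grasp point (between the pads) lies 19 mm behind it; z points along the fingers, y is the line along which they close (so a half turn about z gives the same grasp; the last joint's range is limited). The gripper opens to 85 mm and grips with 20 to 120 N. Pads are 22 mm wide; open, the fingers measure 114 mm over their backs; the gripper's body (76 mm by 85 mm) begins 54 mm behind the grasp point. The pads swing forward as they close: fully open they stand 13 mm farther back than shut.
Start: joints at [-1.333, 0.276, 1.505, -0, 1.361, -0.121], TCP at [0.202, -0.538, 0.231] pointing down, gripper open.
Joint ranges: [-2.89, 2.89], [-0.75, 2.08], [0.22, 2.7], [-1.18, 4.32], [0.11, 2.71], [-2.7, 2.7]. Speed limits (rad/s): [2.57, 2.57, 3.14, 3.14, 3.14, 3.14].

## Interface

Orientations are given as a unit quaternion [x, y, z, w].
In Python, from plant import * gives the robot as it stands.
- The arm moves only by the shell command python3 -m inch 'ROWS'. ROWS is JSON, one flat list of numbers, 7 for each row, row after row: the shift along the tool's x, y, z in mm, then the turn, a rotation vector about the tool's x, y, z in degrees, then the opening, from 0 (shut) to 1 (fully open). A call has 1 to 5 rows; each row is the pose to reach, as a shift and turn from the pose commanded when the call began, along the tool's axes at that moment; what a row does not reach only later rows make up. A row lasts 1/12 s, in which the tool goes at most 41.7 mm and 7.16 degrees, less where a joint would pass 70% of its speed; a pose out of reach is approached as far as the arm can. A call with a gripper value outside its range is refused whole. The fingers move at their own pace and stop on an object; the grip force is fixed at half the most. Time passes only in rows, so rows that repeat a pose let the fingers close. It gives the time, the measured TCP pose, the force, the opening and the grip force at its end, in the units of the state.
- observe(): the state, without advancing time (a new reading comes with each control period).
- read_camera(name): name is "scene" or "top" or "wrist"; returns the picture (420x560x3 uint8, red, green, blue); there is no depth.
- get_calibration(name): a dict with "intrinsics" (3x3 intrinsics, pixels), "camera_from_world" (4x4, takes a point from world to camera coordinates); the wrist camera has in their place "mount" (4x4, takes a point from camera to tool coordinates, whose origin is the TCP and whose axes are the flange's). Camera axes: x right, y down, z forward; pixel columns grow to the right and rows downward; lengths in m; the calibration is good to about 2 mm. A picture is of the moment at which its call begins: read the wrist's pose just before it. get_calibration takes no time and is no camera call.
- finish_job(): hands the job in; it is judged then, once.
The state is a dict: "time": time; "joint_positions": joint angles; "dq": joint speeds; "tau": joint torques, N m; "tcp_pos": TCP position; "tcp_rot": TCP orientation; "contact_force": force on the tool from outside, world axes, zero at the start; "wrist_torque": the same for the moment, N m; "opening": finger opening in m; "grasp_force": force on a finger pad.
Only numpy, scipy, OpenCV 4.12 (cv2) and the standard library are available. Lean on these libraries where they do the work, as an engineer would, in place of code of your own. Each camera call takes 0.05 s, during which the arm holds its last target. There are 200 camera calls.

## Task

Take the scoop by its upright handle, scoop the larger of the two grinding balls out of the tray, carry it in the scoop's pocket and tip it into the white porcelain bowl. Do not touch the ball with the fingers, and do not shift or upset the bowl. Then stand the scoop upright on the bench and let go of it.

Things in the scene. Friction and masses are not known exactly. Their poses are not given: they have to be found in the camera images.
- scoop_grip (a point): Scoop, 110 g: a flat steel blade (76 x 42 x 3 mm) with an upright black handle, standing on the bench. Point: middle of the grip, 62 mm above the blade's underside. z up the handle; -x towards the open mouth (at first roughly towards the robot). Handle 24 mm along x, 14 mm along y (grip across y), top 24 mm above this point. Blade reaches 58 mm ahead (-x) to its lip and 18 mm behind.
- scoop_pocket (a point): Centre of the scoop's pocket, a 12 mm hole in the blade's top face that seats one large ball: 48 mm ahead (-x) of the grip point, 59 mm below it, 10 mm behind the lip. A cheek on each side (36 mm apart, tops 11 mm above the blade) and a wall 19 mm behind the hole; the front is open. The seated ball rolls out over the lip once the mouth is tipped down more than about 25 degrees.
- ball_center (a point): Centre of the large grinding ball: white glazed ceramic, slick, 30 mm across, 54 g. It lies in one lane of the tray near the end wall, within 6 mm of the lane's centre line; an unwanted 18 mm ball lies in the other lane. Pushed slowly against the end wall by the lip, with the blade sliding on the tray's floor, it climbs over the lip into the pocket.
- tray: Fixed grey plastic tray, 150 mm along x, 138 mm along y, origin mid-underside. Floor top 3 mm above the bench. End wall on its -x side (towards the robot), inner face at x = -69 mm. Two lanes along x, each 60 mm wide, centre lines at y = +33 and -33 mm, between walls 6 mm thick; all walls reach 18 mm above the bench. At the +x end the lanes are open.
- bowl: A loose round bowl of white porcelain, 110 mm across the rim and 45 mm high, inner floor 5 mm above the bench, wall 4 mm, sides sloping in to a foot 50 mm across, 0.5 kg. Origin in the middle of its underside.
There are look-alikes about, which are no part of the job. Leave any blue or turquoise look-alike of the part that bears ball_center alone.

How it is judged:
On the way, in this order (a step that is already met when the one before it is completed fails the run):
1. the large ball sits in the scoop's pocket and is lifted clear of the tray (x of ball_center in the frame of scoop_grip between -0.06 and -0.036 m and y of ball_center in the frame of scoop_grip between -0.012 and 0.012 m and z of ball_center in the frame of scoop_grip below -0.03 m and height (world z) of ball_center above 0.06 m), for 0.2 s.
2. the large ball lies in the bowl (horizontal distance between ball_center and bowl below 0.035 m and height (world z) of ball_center below 0.04 m), for 0.2 s.
At the end, for the whole second after the job is handed in: The large ball lies in the bowl (centre within 35 mm of the bowl's axis and below 40 mm), the bowl upright and within 30 mm of where it stood, and the released scoop stands upright (within 8 degrees) on the bench, beside the bowl (all of step 2 and angle between bowl's own z axis and vertical below 0.1 rad and angle between scoop_grip's own z axis and vertical below 0.15 rad and height (world z) of scoop_grip between 0.05 and 0.072 m and horizontal distance between scoop_grip and bowl above 0.05 m and distance of bowl from where it was at the start of the episode below 0.03 m and linear speed of bowl below 0.03 m/s); the robot touches nothing.
It fails at once if the fingers touch the large ball (contact force between the fingers and ball above 0.5 N).
It fails at once if the bowl is shifted by more than 30 mm or tipped by more than 20 degrees (distance of bowl from where it was at the start of the episode above 0.03 m or angle between bowl's own z axis and vertical above 0.35 rad).
It also fails if it takes over 64 s, if anything falls off the work surface, if the arm or the gripper's body presses on something with over 40 N, if the wrist force passes 120 N, or if a joint passes its speed limit or range.

## Working session

There is one attempt and no reset: what is moved stays moved. The work goes in short steps, Python scripts to look and compute and a shell command to move; the robot and the scene stay as the last step left them, time stands still between calls to the robot, and variables do not carry over. Pictures are saved under pics/ and viewed, at most 10 in all, crops included, and the job is handed in when it is done.

```bash
mkdir -p pics; ls
cat > h.py <<'E'
import numpy as np, cv2
from plant import *
from scipy.spatial.transform import Rotation as R
def ray(cam,u,v):
    c=get_calibration(cam);K=np.array(c["intrinsics"])
    d=np.linalg.inv(K)@[u,v,1]
    if cam=="wrist":
        o=observe();T=np.eye(4);T[:3,:3]=R.from_quat(o["tcp_rot"]).as_matrix();T[:3,3]=o["tcp_pos"]
        M=T@np.array(c["mount"])
    else: M=np.linalg.inv(np.array(c["camera_from_world"]))
    return M[:3,3],M[:3,:3]@d
def px(cam,u,v,z):
    o,d=ray(cam,u,v); return o+d*(z-o[2])/d[2]
def proj(cam,p):
    c=get_calibration(cam);K=np.array(c["intrinsics"])
    q=(np.array(c["camera_from_world"])@np.append(p,1))[:3];q=K@q;return q[:2]/q[2]
def save(cam,name):
    im=read_camera(cam);cv2.imwrite("pics/"+name,im[:,:,::-1]);return im
E
python3 - <<'E'
from h import *
np.set_printoptions(precision=3,suppress=True)
print(observe())
a=save("top","top.png");b=save("scene","scene.png")
for c in("top","scene","wrist"):print(get_calibration(c))
E
```

```text
pics
{'time': 0.0, 'joint_positions': array([-1.333,  0.277,  1.506,  0.   ,  1.361, -0.121]), 'dq': array([ 0.   , -0.001, -0.   ,  0.001,  0.   ,  0.   ]), 'tau': array([  0.   , -41.677, -24.581,  -0.   ,   0.011,   0.   ]), 'tcp_pos': array([ 0.202, -0.538,  0.23 ]), 'tcp_rot': array([ 0.984,  0.178, -0.   , -0.001]), 'contact_force': array([0.622, 0.347, 0.077]), 'wrist_torque': array([-0.025,  0.006, -0.005]), 'grasp_force': 0.0, 'opening': 0.08507305025254415}
{'intrinsics': array([[489.873,   0.   , 282.125],
       [  0.   , 489.873, 217.599],
       [  0.   ,   0.   ,   1.   ]]), 'camera_from_world': array([[ 0.027, -1.   ,  0.001,  0.003],
       [-0.997, -0.027, -0.074,  0.496],
       [ 0.074,  0.001, -0.997,  1.308],
       [ 0.   ,  0.   ,  0.   ,  1.   ]])}
{'intrinsics': array([[397.577,   0.   , 278.728],
       [  0.   , 397.577, 213.444],
       [  0.   ,   0.   ,   1.   ]]), 'camera_from_world': array([[-0.636, -0.772,  0.016,  0.315],
       [-0.591,  0.473, -0.654,  0.312],
       [ 0.497, -0.425, -0.757,  0.688],
       [ 0.   ,  0.   ,  0.   ,  1.   ]])}
{'intrinsics': array([[367.839,   0.   , 280.196],
       [  0.   , 367.839, 213.012],
       [  0.   ,   0.   ,   1.   ]]), 'mount': array([[-0.   , -0.951, -0.31 ,  0.08 ],
       [ 1.   , -0.   ,  0.   ,  0.001],
       [-0.   , -0.31 ,  0.951, -0.143],
       [ 0.   ,  0.   ,  0.   ,  1.   ]])}
```

View pics/top.png

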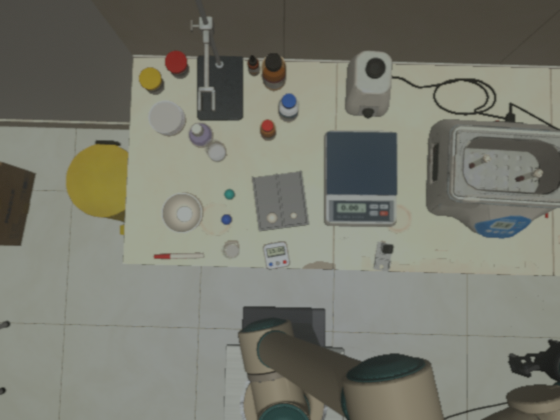

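View pics/scene.png

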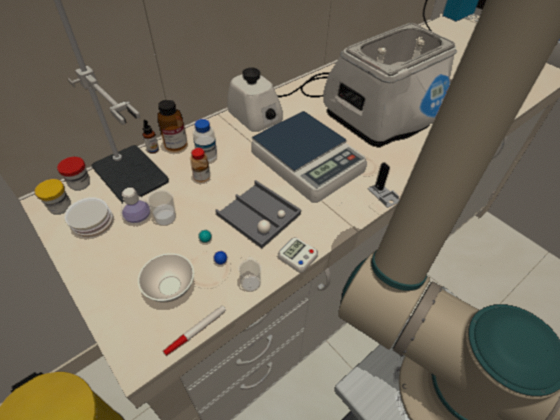

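The top view shows these candidates:
- **Large ball:** the white ball in the tray at (271,218). The small white ball is at (293,216). The turquoise (229,194) and blue (226,219) balls are decoys to leave alone.
- **Bowl:** (183,212). The plate stack at (167,118) and the beakers at (217,151) and (232,249) are look-alikes.
- **Scoop:** (385,250), with its black handle.

I'll check the choice in one close crop.

Run:
```python
import cv2,numpy as np
a=cv2.imread("pics/top.png")
t=cv2.resize(a[165:240,245:315],None,fx=6,fy=6,interpolation=cv2.INTER_CUBIC)
s=cv2.resize(a[230:280,360:412],None,fx=6,fy=6,interpolation=cv2.INTER_CUBIC)
b=cv2.resize(a[185:240,155:210],None,fx=5,fy=5,interpolation=cv2.INTER_CUBIC)
c=np.zeros((600,760,3),np.uint8);c[:450,:420]=t;c[:300,425:425+312]=s;c[302:302+275,425:700]=b
cv2.imwrite("pics/crop.png",c)
```

```text
(no output)
```

View pics/crop.png

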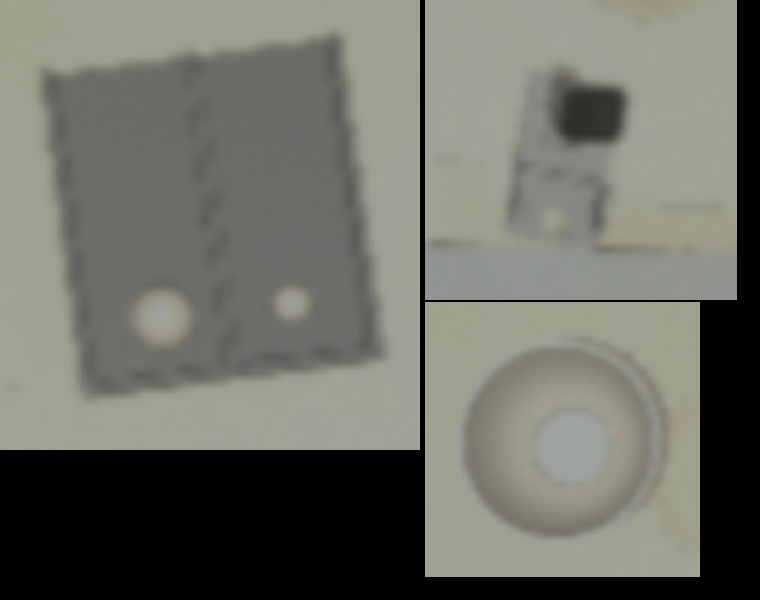

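```bash
cat > m.py <<'E'
from h import *
np.set_printoptions(precision=4,suppress=True)
f=lambda x,y,ox,oy,s:((x+.5)/s-.5+ox,(y+.5)/s-.5+oy)
def P(x,y,z,ox,oy,s): return px("top",*f(x,y,ox,oy,s),z)
tc=[P(x,y,.018,245,165,6) for x,y in((42,72),(340,37),(383,356),(88,395))]
print("tray",np.array(tc),np.mean(tc,0))
d=(tc[0]+tc[1]-tc[2]-tc[3])/2; l=(tc[0]+tc[3]-tc[1]-tc[2])/2
print(np.linalg.norm(d),np.linalg.norm(l),"yaw",np.degrees(np.arctan2(d[1],d[0])),np.degrees(np.arctan2(-l[0],l[1])))
print("ball",P(162,317,.018,245,165,6),"small",P(292,302,.012,245,165,6))
g=lambda x,y,z:P(x-425,y,z,360,230,6)
print("handle",g(592,113,.086),"pocket",g(555,219,.003),"lip",g(509,232,.003),g(597,245,.003))
print("bowl",P(562-425,440-302,.045,155,185,5), "foot",P(573-425,447-302,.005,155,185,5))
E
python3 m.py
```

```text
tray [[ 0.6056  0.1025  0.018 ]
 [ 0.6253 -0.0324  0.018 ]
 [ 0.4806 -0.0553  0.018 ]
 [ 0.4594  0.0772  0.018 ]] [0.5427 0.023  0.018 ]
0.14742316573101577 0.13521870491395355 yaw 9.423797604231838 8.707054693886873
ball [0.4956 0.0448 0.018 ] small [ 0.5044 -0.0138  0.012 ]
handle [ 0.4191 -0.2551  0.086 ] pocket [ 0.3721 -0.2567  0.003 ] lip [ 0.3657 -0.2359  0.003 ] [ 0.3609 -0.2758  0.003 ]
bowl [0.501  0.2823 0.045 ] foot [0.5005 0.2844 0.005 ]
```

The choice holds up: the bigger ball in the left lane, the shiny round bowl, and the steel scoop with its pocket hole facing the robot. I'll write a helper to compute shifts, then approach the scoop.

```bash
cat >> h.py <<'E'
np.set_printoptions(precision=4,suppress=True)
def want(p,yaw,tilt=0):
    """rows from present pose; yaw deg of tool x; tilt deg: mouth (-x) down"""
    o=observe();r=R.from_quat(o["tcp_rot"])
    t=R.from_euler("z",yaw,degrees=True)*R.from_euler("y",-tilt,degrees=True)*R.from_quat([1,0,0,0])
    print("shift mm",(r.inv().apply(np.array(p)-o["tcp_pos"])*1000).round(1),"turn",(r.inv()*t).as_rotvec(degrees=True).round(2),"tcp",o["tcp_pos"],"t",round(o["time"],2),"F",o["contact_force"].round(1))
E
python3 -c "
from h import *
want([.30,-.255,.23],-3)"
python3 -m inch '[60,-70,0,0,0,7,1, 120,-140,0,0,0,14,1, 193,-230,0,0,0,20,1, 193,-230,0,0,0,24,1, 193,-230,0,0,0,24,1]'
python3 -m inch '[0,0,0,0,0,0,1]'
python3 -c "
from h import *
want([.40,-.255,.21],-3)"
```

```text
shift mm [ 191.3 -230.4    0.9] turn [-0.1   0.01 23.56] tcp [ 0.2018 -0.5379  0.2305] t 0.1 F [-0.5 -0.   0.1]
time: 0.52
tcp_pos: [0.2716, -0.34, 0.2308]
tcp_rot: [0.999, -0.032, -0.0, -0.0]
contact_force: [1.9, 0.2, 0.0]
opening: 0.0855
grasp_force: 0.0
time: 0.6
tcp_pos: [0.2723, -0.3341, 0.2308]
tcp_rot: [1.0, -0.028, 0.0, -0.003]
contact_force: [-0.0, 0.2, 0.6]
opening: 0.0852
grasp_force: 0.0
shift mm [123.2 -86.   21.4] turn [-0.39  0.01 -0.19] tcp [ 0.2723 -0.3341  0.2308] t 0.6 F [-0.   0.2  0.6]
```

```bash
python3 -m inch '[30,-21,5,0,0,0,1, 60,-43,10,0,0,0,1, 90,-64,15,0,0,0,1, 123,-86,21,0,0,0,1, 123,-86,21,0,0,0,1]' >/dev/null
python3 -m inch '[0,0,0,0,0,0,1,0,0,0,0,0,0,1]' | head -3
python3 - <<'E'
from h import *
want([.419,-.255,.21],-3)
im=save("wrist","w1.png")
cv2.imwrite("pics/w1.png",im[:,:,::-1])
E
```

```text
time: 1.18
tcp_pos: [0.3991, -0.2636, 0.2099]
tcp_rot: [1.0, -0.029, -0.001, -0.0]
shift mm [19.4 -9.8 -0.1] turn [-0.    0.09 -0.38] tcp [ 0.3991 -0.2636  0.2099] t 1.18 F [-0.1  0.6 -0.1]
```

View pics/w1.png

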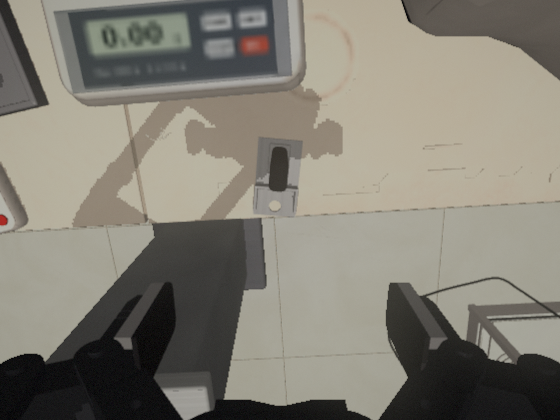

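The wrist view shows the scoop at about (277,176): lip at row 215, pocket hole at (275,206), handle at (279,168).

```bash
cat > w.py <<'E'
from h import *
c=[px("wrist",u,v,.003) for u,v in((254,213),(297,216),(302,140),(259,136))]
print(np.array(c)); 
lip=(c[0]+c[1])/2;bk=(c[2]+c[3])/2;d=bk-lip
print("len",np.linalg.norm(d),np.linalg.norm(c[0]-c[1]),"yaw",np.degrees(np.arctan2(d[1],d[0])))
e=c[0]-c[1];e2=c[3]-c[2];print("yaw lat",np.degrees(np.arctan2(-e[0],e[1])),np.degrees(np.arctan2(-e2[0],e2[1])))
print("grip",lip+d*58/76,"pocket",px("wrist",275,206,.003))
E
python3 w.py
python3 - <<'E'
import cv2
a=cv2.imread("pics/w1.png")[125:225,230:330]
cv2.imwrite("pics/w1c.png",cv2.resize(a,None,fx=6,fy=6,interpolation=cv2.INTER_CUBIC))
E
```

```text
[[ 0.3667 -0.2363  0.003 ]
 [ 0.3609 -0.2791  0.003 ]
 [ 0.4359 -0.2873  0.003 ]
 [ 0.442  -0.2473  0.003 ]]
len 0.0757560027698903 0.043182279131793594 yaw -7.250275558524317
yaw lat -7.676756837817177 -8.712879667886758
grip [ 0.4211 -0.265   0.003 ] pocket [ 0.3727 -0.2578  0.003 ]
```

View pics/w1c.png

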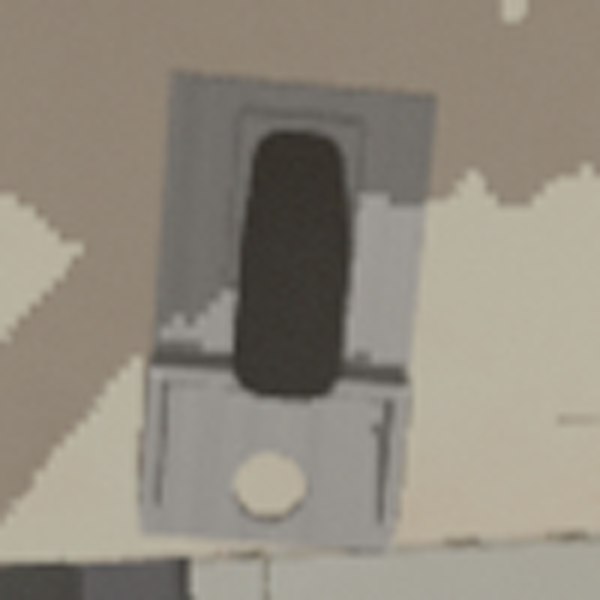

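```bash
python3 -c "
from h import *
want([.421,-.265,.10],-8)"
python3 -m inch '[22,0,0,0,0,4.7,1, 22,0,30,0,0,4.7,1, 22,0,60,0,0,4.7,1,22,0,90,0,0,4.7,1,22,0,110,0,0,4.7,1]' >/dev/null
python3 -m inch '[0,0,0,0,0,0,1,0,0,0,0,0,0,1]' 
python3 -c "
from h import *
want([.421,-.265,.045],-8)"
```

```text
shift mm [ 22.4  -0.4 110.1] turn [0.02 0.06 4.54] tcp [ 0.3988 -0.2641  0.2102] t 1.23 F [ 1.1 -0.3 -0.1]
time: 1.82
tcp_pos: [0.4201, -0.2657, 0.1]
tcp_rot: [0.997, -0.072, -0.001, -0.0]
contact_force: [0.1, -0.3, 1.1]
opening: 0.0856
grasp_force: 0.0
shift mm [ 0.9 -0.8 55. ] turn [-0.05  0.11 -0.27] tcp [ 0.4201 -0.2657  0.1   ] t 1.82 F [ 0.1 -0.3  1.1]
```

```bash
python3 -m inch '[1,-1,14,0,0,0,1, 1,-1,28,0,0,0,1, 1,-1,42,0,0,0,1,1,-1,55,0,0,0,1,1,-1,55,0,0,0,1]'
python3 -m inch '[0,0,0,0,0,0,0,0,0,0,0,0,0,0,0,0,0,0,0,0,0,0,0,0,0,0,0,0,0,0,0,0,0,0,0]' 
python3 -m inch '[0,0,0,0,0,0,0,0,0,0,0,0,0,0,0,0,0,0,0,0,0,0,0,0,0,0,0,0,0,0,0,0,0,0,0]' 
python3 -c "
from h import *
want([.421,-.265,.045],-8);save('wrist','w2.png')"
```

```text
time: 2.23
tcp_pos: [0.4222, -0.2647, 0.0454]
tcp_rot: [0.997, -0.072, -0.0, -0.0]
contact_force: [-0.4, 0.9, -0.2]
opening: 0.0855
grasp_force: 0.0
time: 2.65
tcp_pos: [0.423, -0.2645, 0.0461]
tcp_rot: [0.997, -0.071, 0.001, 0.0]
contact_force: [0.1, -0.6, 0.1]
opening: 0.0257
grasp_force: 0.0
time: 3.07
tcp_pos: [0.4229, -0.2643, 0.0458]
tcp_rot: [0.997, -0.071, 0.0, 0.0]
contact_force: [-0.4, 0.3, 5.9]
opening: 0.0134
grasp_force: 59.8
shift mm [-1.8  0.9  0.8] turn [ 0.04 -0.04 -0.13] tcp [ 0.4229 -0.2643  0.0458] t 3.07 F [-0.4  0.3  5.9]
```

View pics/w2.png

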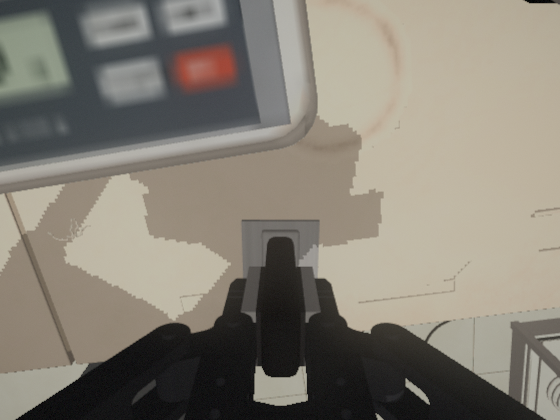

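Gripped and square. The blade's rear edge is at row 220, columns 242–320. Next I'll lift and look at the tray from near.

```bash
python3 -c "
from h import *
a,b=px('wrist',242,220,.003),px('wrist',320,220,.003);o=observe();r=R.from_quat(o['tcp_rot'])
print(r.inv().apply([a-o['tcp_pos'],b-o['tcp_pos']]))"
python3 -m inch '[0,0,-20,0,0,0,0,0,0,-55,0,0,0,0,0,0,-90,0,0,0,0,0,0,-130,0,0,0,0,0,0,-165,0,0,0,0]' |grep pos
python3 -m inch '[0,0,-10,0,0,0,0,0,0,-10,0,0,0,0]' |egrep "pos|grasp"
python3 -c "
from h import *
want([.40,.04,.22],9)"
```

```text
[[ 0.0162 -0.02    0.0428]
 [ 0.0162  0.0216  0.0428]]
tcp_pos: [0.4224, -0.2638, 0.2119]
tcp_pos: [0.4241, -0.2653, 0.2232]
grasp_force: 59.3
shift mm [ -67.1 -298.8    1.7] turn [  0.25  -0.3  -17.14] tcp [ 0.4241 -0.2653  0.2232] t 3.7 F [-0.3 -0.8 -0.1]
```

```bash
python3 -m inch '[-8,-35,0,0,0,-3,0,-16,-75,0,0,0,-7,0,-25,-115,0,0,0,-11,0,-34,-155,0,0,0,-14,0,-43,-195,0,0,0,-17,0]' |grep pos
python3 -c "
from h import *
want([.40,.04,.22],9)"
```

```text
tcp_pos: [0.4056, -0.0629, 0.2176]
shift mm [  10.5 -102.5   -2.2] turn [-0.15  0.25 -0.07] tcp [ 0.4056 -0.0629  0.2176] t 4.12 F [ 0.6  0.8 -1.4]
```

```bash
python3 -m inch '[4,-35,-1,0,0,0,0,8,-70,-2,0,0,0,0,11,-95,-2,0,0,0,0,11,-102,-2,0,0,0,0,11,-102,-2,0,0,0,0]' |grep pos
python3 -c "
from h import *
want([.40,.04,.22],9);print(observe()['tcp_rot']);save('wrist','w3.png')"
```

```text
tcp_pos: [0.4011, 0.039, 0.2202]
shift mm [-0.9 -1.1  0.2] turn [-0.06  0.25  0.07] tcp [0.4011 0.039  0.2202] t 4.53 F [ 0.4 -0.3 -1. ]
[ 0.9969  0.079  -0.0022 -0.0004]
```

View pics/w3.png

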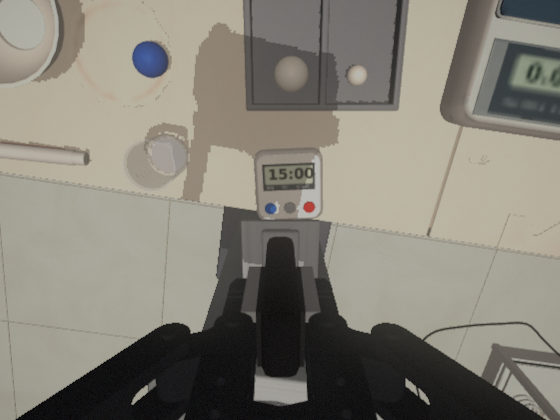

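The tray end wall's outer corners are at about (246,110) and (398,110), the large ball is at (291,73), and the divider is at column 324.

```bash
python3 -c "
from h import *
o=observe();r=R.from_quat(o['tcp_rot'])
A=px('wrist',246,109,.018);B=px('wrist',398,109.5,.018);C=px('wrist',244,3,.018);b=px('wrist',291,73,.018)
e=A-B;print('L',A,'Rr',B,np.linalg.norm(e),'yaw',np.degrees(np.arctan2(-e[0],e[1])),'side',np.degrees(np.arctan2((C-A)[1],(C-A)[0])))
y=np.radians(9);ex=np.array([np.cos(y),np.sin(y),0]);ey=np.array([-np.sin(y),np.cos(y),0])
o0=(A+B)/2+.075*ex;print('tray',o0,'ball in tray',(b-o0)@ex,(b-o0)@ey,b)
"
```

```text
L [0.4622 0.0778 0.018 ] Rr [ 0.4832 -0.058   0.018 ] 0.13738039543648345 yaw 8.794929104283508 side 8.43165729403023
tray [0.5468 0.0216 0.018 ] ball in tray -0.04434228076893215 0.02830255016213876 [0.4986 0.0427 0.018 ]
```

```bash
python3 -c "
from h import *
for u,v in((201,179),(205,157)):
  b=px('scene',u,v,0);print(b,[ (h,proj('scene',b+[0,0,h])) for h in(.06,.09,.12)])
want([.600,.061,.12],8.9)"
```

```text
[0.7307 0.0658 0.    ] [(0.06, array([197.7916, 161.4606])), (0.09, array([196.073 , 152.0657])), (0.12, array([194.2708, 142.2134]))]
[0.7966 0.0116 0.    ] [(0.06, array([202.1403, 139.4401])), (0.09, array([200.6141, 130.0686])), (0.12, array([199.0178, 120.2667]))]
shift mm [199.9   7.9  99.9] turn [0.01 0.2  0.09] tcp [0.4017 0.0377 0.2206] t 4.58 F [ 0.2 -0.6 -1.2]
```

```bash
python3 -m inch '[35,2,0,0,0,0,0,75,3,0,0,0,0,0,115,4,0,0,0,0,0,155,6,0,0,0,0,0,190,8,15,0,0,0,0]' |grep pos
python3 -m inch '[10,0,20,0,0,0,0,10,0,45,0,0,0,0,10,0,70,0,0,0,0,10,0,80,0,0,0,0,10,0,80,0,0,0,0]' |grep pos
python3 -c "
from h import *
want([.600,.061,.049],8.9)"
```

```text
tcp_pos: [0.5964, 0.0567, 0.2084]
tcp_pos: [0.5994, 0.0585, 0.1232]
shift mm [ 1.6 -2.3 74.2] turn [-0.04  0.47 -0.15] tcp [0.5994 0.0585 0.1232] t 5.42 F [-0.8 -1.2 -0.9]
```

```bash
python3 -m inch '[1,-2,15,0,0.4,0,0,1,-2,35,0,0.4,0,0,1,-2,55,0,0.4,0,0,1,-2,67,0,0.4,0,0,1,-2,70,0,0.4,0,0]' |egrep "pos|force"
python3 -m inch '[0,0,1,0,0,0,0,0,0,2,0,0,0,0,0,0,3,0,0,0,0,0,0,4,0,0,0,0,0,0,4,0,0,0,0]' |egrep "pos|force"
python3 -c "
from h import *
want([.600,.061,.049],8.9);save('wrist','w4.png')"
```

```text
tcp_pos: [0.6018, 0.0615, 0.0564]
contact_force: [-0.6, -0.3, -1.7]
grasp_force: 59.3
tcp_pos: [0.6029, 0.0625, 0.054]
contact_force: [-0.6, 0.1, -0.9]
grasp_force: 59.3
shift mm [-3.1  1.   5. ] turn [ 0.02 -0.48 -0.04] tcp [0.6029 0.0625 0.054 ] t 6.25 F [-0.6  0.1 -0.9]
```

View pics/w4.png

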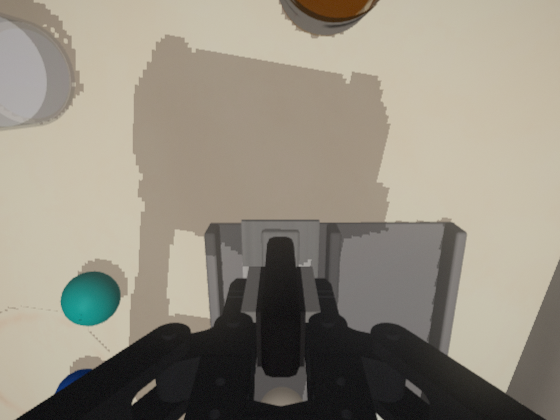

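Blade sits in the left lane, columns 242–320 between the lane walls at about 218 and 329. The ball peeks out at (282,395), in line with the scoop. I'll lower to the floor, then push.

```bash
python3 -m inch '[0,0,1,0,0,0,0,0,0,2,0,0,0,0,0,0,3,0,0,0,0,0,0,4,0,0,0,0,0,0,4,0,0,0,0]' |egrep "pos|force"
python3 -m inch '[0,0,0.5,0,0,0,0,0,0,1,0,0,0,0,0,0,1,0,0,0,0,0,0,1.5,0,0,0,0,0,0,1.5,0,0,0,0]' |egrep "pos|force"
python3 -c "
from h import *
want([.600,.061,.049],8.9)"
```

```text
tcp_pos: [0.6025, 0.0626, 0.0494]
contact_force: [-1.0, 0.3, 1.1]
grasp_force: 59.7
tcp_pos: [0.6028, 0.0627, 0.0492]
contact_force: [-0.8, -0.0, 7.6]
grasp_force: 60.8
shift mm [-3.   1.2  0.2] turn [ 0.01 -0.46 -0.04] tcp [0.6028 0.0627 0.0492] t 7.13 F [-0.8 -0.   7.6]
```

```bash
python3 -m inch '[-5,0,0,0,0,0,0,-11,0,0,0,0,0,0,-17,0,0,0,0,0,0,-23,0,0,0,0,0,0,-28,0,0,0,0,0,0]' |egrep "pos|contact"
python3 -m inch '[-2,0,0,0,0,0,0,-4,0,0,0,0,0,0,-6,0,0,0,0,0,0,-8,0,0,0,0,0,0,-10,0,0,0,0,0,0]' |egrep "pos|contact"
python3 -m inch '[-1.5,0,0,0,0,0,0,-3,0,0,0,0,0,0,-4.5,0,0,0,0,0,0,-6,0,0,0,0,0,0,-7.5,0,0,0,0,0,0]' |egrep "pos|contact"
python3 -m inch '[-1.5,0,0,0,0,0,0,-3,0,0,0,0,0,0,-4.5,0,0,0,0,0,0,-6,0,0,0,0,0,0,-7.5,0,0,0,0,0,0]' |egrep "pos|contact"
python3 -c "
from h import *
want([.600,.061,.049],8.9)
save('wrist','w5.png');save('scene','s5.png')
o=observe();p=o['tcp_pos'];t=np.radians(8.9);print('lip x',(p[0]-.5455)*np.cos(t)+(p[1]-.0222)*np.sin(t)-.0598)"
```

```text
tcp_pos: [0.5794, 0.0583, 0.05]
contact_force: [4.6, 1.2, 6.6]
tcp_pos: [0.5701, 0.0567, 0.0501]
contact_force: [4.5, 1.7, 7.8]
tcp_pos: [0.563, 0.0556, 0.0501]
contact_force: [5.3, 0.1, 6.9]
tcp_pos: [0.5558, 0.0544, 0.0501]
contact_force: [5.4, 1.0, 7.5]
shift mm [44.6  0.2  2. ] turn [ 0.11 -1.11 -0.06] tcp [0.5558 0.0544 0.0501] t 8.8 F [5.4 1.  7.5]
lip x -0.04503550490176758
```

```bash
for i in 1; do :; done
python3 -m inch '[-1.2,0,0,0,0,0,0,-2.4,0,0,0,0,0,0,-3.6,0,0,0,0,0,0,-4.8,0,0,0,0,0,0,-6,0,0,0,0,0,0]' |egrep "pos|contact"
python3 -m inch '[-1.2,0,0,0,0,0,0,-2.4,0,0,0,0,0,0,-3.6,0,0,0,0,0,0,-4.8,0,0,0,0,0,0,-6,0,0,0,0,0,0]' |egrep "pos|contact"
python3 -m inch '[-1,0,0,0,0,0,0,-2,0,0,0,0,0,0,-3,0,0,0,0,0,0,-4,0,0,0,0,0,0,-5,0,0,0,0,0,0]' |egrep "pos|contact"
python3 -c "
from h import *
want([.600,.061,.049],8.9)
im=read_camera('scene');
cv2.imwrite('pics/s6.png',cv2.resize(im[150:290,180:340,::-1],None,fx=4,fy=4,interpolation=cv2.INTER_CUBIC))
o=observe();p=o['tcp_pos'];t=np.radians(8.9);print('lip x',(p[0]-.5455)*np.cos(t)+(p[1]-.0222)*np.sin(t)-.0598)"
```

```text
tcp_pos: [0.5511, 0.0535, 0.0503]
contact_force: [6.5, 0.8, 6.8]
tcp_pos: [0.5446, 0.0525, 0.0502]
contact_force: [5.7, 1.2, 7.4]
tcp_pos: [0.54, 0.0518, 0.0503]
contact_force: [6.8, 0.6, 6.5]
shift mm [60.7  0.1  2.5] turn [ 0.12 -1.21 -0.07] tcp [0.54   0.0518 0.0503] t 10.15 F [6.8 0.6 6.5]
lip x -0.061156682779883426
```

View pics/s6.png

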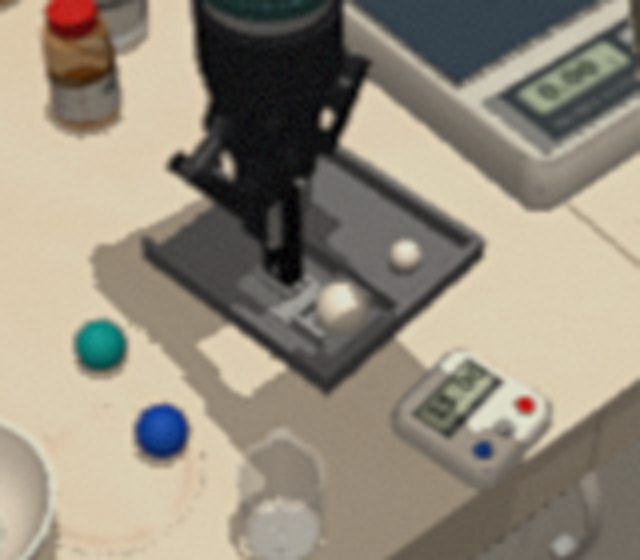

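```bash
cat >> h.py <<'E'
def rel(u,v,z=.02):
    b=px("scene",u,v,z);o=observe();r=R.from_quat(o["tcp_rot"]);t=np.radians(8.9)
    q=b-[.5455,.0222,0]
    print("ball tray x,y",q[0]*np.cos(t)+q[1]*np.sin(t),-q[0]*np.sin(t)+q[1]*np.cos(t),"rel grip (tool)",r.inv().apply(b-o["tcp_pos"])+[.0018,-.0008,0])
def ballpx(im):
    g=im[215:245,250:285].astype(int);m=(g.min(2)>165);ys,xs=np.nonzero(m);return xs.mean()+250,ys.mean()+215,m.sum()
E
python3 -c "
from h import *
rel(265,225.5)"
python3 -m inch '[-1,0,0,0,0,0,0,-2,0,0,0,0,0,0,-3,0,0,0,0,0,0,-4,0,0,0,0,0,0,-4,0,0,0,0,0,0]' |egrep "pos|contact"
python3 -c "
from h import *
im=read_camera('scene');
cv2.imwrite('pics/s7.png',cv2.resize(im[190:260,225:305,::-1],None,fx=8,fy=8,interpolation=cv2.INTER_CUBIC))
"
```

```text
ball tray x,y -0.048000922432106165 0.027987296673425144 rel grip (tool) [-0.0454  0.0013  0.0292]
tcp_pos: [0.5359, 0.0511, 0.0502]
contact_force: [6.9, 1.4, 8.0]
```

View pics/s7.png

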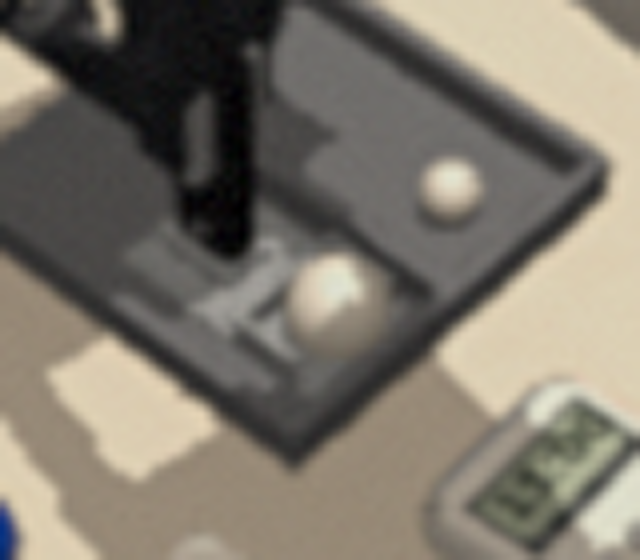

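```bash
python3 -c "
from h import *
rel(266.7,227.7)"
python3 -m inch '[-1,0,0,0,0,0,0,-2,0,0,0,0,0,0,-2,0,0,0,0,0,0]' |egrep "pos|contact"
python3 -m inch '[0,0,-1,0,-0.5,0,0,0,0,-2,0,-1,0,0,0,0,-4,0,-1.5,0,0,0,0,-6,0,-2,0,0,0,0,-8,0,-3,0,0]' |egrep "pos|contact"
python3 -m inch '[0,0,-2,0,0,0,0,0,0,-4,0,0,0,0,0,0,-7,0,0,0,0,0,0,-10,0,0,0,0,0,0,-12,0,0,0,0]' |egrep "pos|contact"
python3 -c "
from h import *
want([.600,.061,.049],8.9)
im=read_camera('scene');
cv2.imwrite('pics/s8.png',cv2.resize(im[185:255,225:305,::-1],None,fx=8,fy=8,interpolation=cv2.INTER_CUBIC))
"
```

```text
ball tray x,y -0.05517918485600543 0.030081191675513153 rel grip (tool) [-0.049  -0.0008  0.0291]
tcp_pos: [0.5341, 0.0508, 0.0502]
contact_force: [6.9, 1.1, 8.2]
tcp_pos: [0.5303, 0.051, 0.0554]
contact_force: [4.4, 1.5, -3.6]
tcp_pos: [0.5268, 0.0509, 0.0669]
contact_force: [0.4, -0.5, -2.2]
shift mm [74.7  1.3 14.4] turn [-0.01  2.75 -0.03] tcp [0.5268 0.0509 0.0669] t 11.75 F [ 0.4 -0.5 -2.2]
```

View pics/s8.png

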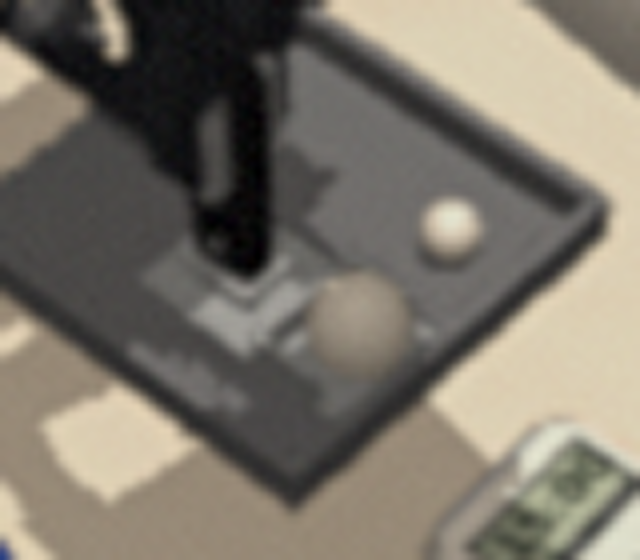

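I've viewed 11 pictures, one more than the 10 allowed, so from here I'll check by numbers only. The last view shows the ball riding on the scoop at about (270,226). I'll lift slowly and track it by pixel.

```bash
python3 -c "
from h import *
rel(270,225.6,.037)"
python3 -m inch '[0,0,-3,0,0,0,0,0,0,-8,0,0,0,0,0,0,-14,0,0,0,0,0,0,-20,0,0,0,0,0,0,-26,0,0,0,0]' |egrep "pos|contact"
python3 -m inch '[0,0,-6,0,0,0,0,0,0,-14,0,0,0,0,0,0,-22,0,0,0,0,0,0,-30,0,0,0,0,0,0,-36,0,0,0,0]' |egrep "pos|contact"
python3 -m inch '[0,0,-6,0,0,0,0,0,0,-14,0,0,0,0,0,0,-22,0,0,0,0,0,0,-26,0,0,0,0,0,0,-26,0,0,0,0]' |egrep "pos|contact"
cat > fb.py <<'E'
from h import *
# expected seated ball position, search bright/warm disc near its projection
o=observe();r=R.from_quat(o["tcp_rot"]);e=o["tcp_pos"]+r.apply([-.0018-.048,.0008,.0260])
u,v=proj("scene",e);im=read_camera("scene");print("expect",e,u,v)
x0,y0=int(u)-18,int(v)-18;c=cv2.resize(im[y0:y0+37,x0:x0+37],None,fx=6,fy=6,interpolation=cv2.INTER_CUBIC)
hsv=cv2.cvtColor(c,cv2.COLOR_RGB2HSV);g=cv2.medianBlur(cv2.cvtColor(c,cv2.COLOR_RGB2GRAY),5)
h=cv2.HoughCircles(g,cv2.HOUGH_GRADIENT,1,40,param1=80,param2=15,minRadius=28,maxRadius=65)
if h is not None:
    for q in h[0][:3]:print("circle",(q[0]+.5)/6-.5+x0,(q[1]+.5)/6-.5+y0,"r",q[2]/6,"rgb",c[int(q[1]),int(q[0])])
E
python3 fb.py
```

```text
ball tray x,y -0.06587226176844056 0.030745185479401464 rel grip (tool) [-0.048  -0.0002  0.0326]
tcp_pos: [0.5289, 0.0511, 0.0939]
contact_force: [-1.5, 0.6, -2.3]
tcp_pos: [0.5311, 0.0513, 0.1304]
contact_force: [0.6, -0.4, -1.0]
tcp_pos: [0.5326, 0.0515, 0.1564]
contact_force: [-0.3, 0.4, -1.6]
expect [0.4825 0.0429 0.1326] 267.7120185273865 194.0943848959194
circle 262.16666 177.33333 r 6.2999997 rgb [223 209 180]
circle 251.16667 185.83333 r 4.8333335 rgb [12  8  9]
circle 266.0 194.66667 r 5.816667 rgb [223 218 194]
```

Ball found at (266,195), against (268,194) expected for a seated ball. Step 1 is met, so I'll work out the carry and the pour.

```bash
python3 -c "
from h import *
want([.580,.296,.156],8.9,-3)
for h in(.2,.3):print(px('top',207,108,h))
l=np.array([-.0598,0,.0458])
for a in(0,7,14,21,26,31,36,43,50):
  print(a,((l-R.from_euler('y',a,degrees=True).apply(l))*1000).round(1))"
```

```text
shift mm [  84.8 -234.2   -4.1] turn [ 0.01 -0.47 -0.04] tcp [0.5321 0.0515 0.1557] t 13.1 F [ 0.1 -0.2 -3. ]
[0.7383 0.2015 0.2   ]
[0.7085 0.1851 0.3   ]
0 [0. 0. 0.]
7 [-6.   0.  -6.9]
14 [-12.9   0.  -13.1]
21 [-20.4   0.  -18.4]
26 [-26.1   0.  -21.6]
31 [-32.1   0.  -24.3]
36 [-38.3   0.  -26.4]
43 [-47.3   0.  -28.5]
50 [-56.4   0.  -29.4]
```

```bash
python3 -m inch '[0,-5,-1,0,0,0,0,1,-15,-2,0,0,0,0,3,-29,-3,0,0,0,0,6,-44,-4,0,0,0,0,9,-59,-4,0,0,0,0]' |grep pos
python3 -m inch '[4,-15,0,0,0,0,0,8,-30,0,0,0,0,0,12,-45,0,0,0,0,0,17,-60,0,0,0,0,0,22,-75,0,0,0,0,0]' |grep pos
python3 -m inch '[6,-15,0,0,0,0,0,12,-29,0,0,0,0,0,18,-42,0,0,0,0,0,24,-54,0,0,0,0,0,30,-65,0,0,0,0,0]' |grep pos
python3 -m inch '[5,-9,0,0,0,0,0,10,-16,0,0,0,0,0,14,-22,0,0,0,0,0,17,-26,0,0,0,0,0,18,-28,0,0,0,0,0]' |grep pos
python3 -m inch '[0,0,0,0,0,0,0,0,0,0,0,0,0,0]' |grep pos
python3 -c "
from h import *
want([.580,.296,.111],8.9,0)"
python3 fb.py
```

```text
tcp_pos: [0.5314, 0.1126, 0.1585]
tcp_pos: [0.5413, 0.1904, 0.1573]
tcp_pos: [0.5618, 0.259, 0.1562]
tcp_pos: [0.5755, 0.2884, 0.1554]
tcp_pos: [0.5749, 0.2876, 0.1555]
shift mm [ 8.4 -7.6 44.2] turn [ 0.03  2.63 -0.06] tcp [0.5749 0.2876 0.1555] t 14.93 F [-0.2  0.1 -1.4]
expect [0.5246 0.2789 0.1318] 152.7970737225348 239.45413285145258
circle 151.0 243.66667 r 10.55 rgb [209 195 174]
circle 138.0 229.33333 r 5.116667 rgb [11 10  9]
circle 164.5 230.66667 r 6.5166664 rgb [223 212 182]
```

```bash
python3 -m inch '[2,-2,6,0,0.4,0,0,4,-4,15,0,0.8,0,0,6,-6,25,0,1.4,0,0,8,-8,35,0,2,0,0,8,-8,42,0,2.4,0,0]' |grep pos
python3 -m inch '[0,0,1,0,0,0,0,0,0,1,0,0,0,0]' |egrep "pos|contact"
python3 -c "
from h import *
want([.580,.296,.111],8.9,0)"
python3 fb.py
```

```text
tcp_pos: [0.5793, 0.2967, 0.112]
tcp_pos: [0.5791, 0.2964, 0.1116]
contact_force: [0.7, 0.2, -1.7]
shift mm [0.8 0.6 0.6] turn [ 0.03  0.29 -0.05] tcp [0.5791 0.2964 0.1116] t 15.57 F [ 0.7  0.2 -1.7]
expect [0.5299 0.2879 0.0859] 152.5695258199892 254.525310186075
circle 150.0 257.0 r 9.616667 rgb [221 211 188]
circle 137.33333 243.33333 r 5.633333 rgb [6 3 1]
```

```bash
python3 -m inch '[-2.5,0,-3.1,0,3,0,0,-6,0,-6.9,0,7,0,0,-10,0,-10.6,0,11,0,0,-14,0,-14,0,15,0,0,-17,0,-16.2,0,18,0,0]' |grep pos
python3 -m inch '[-2.5,0,-3.1,0,3,0,0,-4.2,0,-5,0,5,0,0,-6,0,-6.9,0,7,0,0,-7.7,0,-8.7,0,9,0,0,-8.9,0,-9.7,0,10,0,0]' |grep pos
python3 -m inch '[-2.5,0,-3.1,0,3,0,0,-4.2,0,-5,0,5,0,0,-6,0,-6.9,0,7,0,0,-7.7,0,-8.7,0,9,0,0,-8.9,0,-9.7,0,10,0,0]' |egrep "pos|contact"
python3 -m inch '[0,0,0,0,0,0,0,0,0,0,0,0,0,0,0,0,0,0,0,0,0,0,0,0,0,0,0,0,0,0,0,0,0,0,0]' |egrep "pos|contact"
python3 -c "
from h import *
o=observe();want([.58,.296,.16],8.9,0)
r=R.from_quat(o['tcp_rot']);print('lip',o['tcp_pos']+r.apply([-.0598,.0008,.0458]))
im=save('scene','s9.png');save('top','t9.png')
u=proj('scene',[.501,.283,.02]);print(u);u=np.array(u).astype(int)
print(im[u[1]-16:u[1]+18:3,u[0]-20:u[0]+22:3].mean(2).astype(int))"
```

```text
tcp_pos: [0.5624, 0.2941, 0.1299]
tcp_pos: [0.551, 0.2922, 0.1359]
tcp_pos: [0.5389, 0.2902, 0.1402]
contact_force: [-0.4, -0.1, -1.1]
tcp_pos: [0.5402, 0.2907, 0.14]
contact_force: [0.3, -0.4, -1.2]
shift mm [44.   0.8  8.8] turn [  0.01 -37.85  -0.08] tcp [0.5402 0.2907 0.14  ] t 17.28 F [ 0.3 -0.4 -1.2]
lip [0.5214 0.287  0.0671]
[168.954  281.2634]
[[ 91  90 115 122 125 127 132 132 134 133 129 129 129 149]
 [ 95 114 121 123 128 131 140 140 136 137 136 133 142 154]
 [112 118 122 128 132 136 143 147 142 140 138 135 162 159]
 [114 120 123 131 135 134 129 134 145 143 139 139 161 163]
 [114 120 129 132 130 137 140 127 109 132 140 140 146 165]
 [114 122 129 134 132 144 145 131 104 142 136 139 134 124]
 [114 121 127 133 124 137 137 124 100 142 144 132 131 120]
 [113 120 127 130 123 118 116 104 119 142 142 134 127 129]
 [109 116 124 129 137 138 121 140 145 140 135 130 128 109]
 [101 109 117 125 121 139 141 141 142 130 127 130 100 122]
 [148 100 108 118 121 121 130 133 124 125 133  87 121 131]
 [135 192 180 135 118 124 118 135 127  94 107 134 132 131]]
```

A ball-sized disc sits near the bowl's centre in the scene picture, at about (167,278), so the pour seems to have worked. I'll retreat, level, then check the bowl unobstructed.

```bash
python3 -m inch '[10,0,-13,0,0,0,0,24,0,-31,0,0,0,0,37,0,-47,0,0,0,0,49,0,-63,0,0,0,0,55,0,-70,0,0,0,0]' |grep pos
python3 -m inch '[0,0,0,0,-7,0,0,0,0,0,0,-14,0,0,0,0,0,0,-21,0,0,0,0,0,0,-28,0,0,0,0,0,0,-35,0,0]' |grep pos
python3 -c "
from h import *
want([.50,.05,.22],0,0)"
```

```text
tcp_pos: [0.5413, 0.2915, 0.2319]
tcp_pos: [0.5404, 0.2907, 0.2297]
shift mm [-77.3 231.6   6. ] turn [-0.25 -2.6   8.86] tcp [0.5404 0.2907 0.2297] t 18.22 F [ 0.9  0.5 -1.2]
```

```bash
python3 -m inch '[-8,30,0,0,-1,2,0,-20,70,0,0,-2,4,0,-34,110,0,0,-2.6,6,0,-48,150,0,0,-2.6,8,0,-62,190,0,0,-2.6,9,0]' |grep pos
python3 -c "
from h import *
want([.425,-.263,.22],-8,0)
im=read_camera('top');s=read_camera('scene')
def circ(im,cam,p,rmin,rmax,hw):
  u,v=proj(cam,p);x0,y0=int(u)-hw,int(v)-hw
  c=cv2.resize(im[y0:y0+2*hw+1,x0:x0+2*hw+1],None,fx=6,fy=6,interpolation=cv2.INTER_CUBIC);g=cv2.medianBlur(cv2.cvtColor(c,cv2.COLOR_RGB2GRAY),5)
  h=cv2.HoughCircles(g,cv2.HOUGH_GRADIENT,1,40,param1=60,param2=14,minRadius=int(rmin*6),maxRadius=int(rmax*6))
  for q in ([] if h is None else h[0][:3]):
    a=(q[0]+.5)/6-.5+x0;b=(q[1]+.5)/6-.5+y0;print(cam,(a,b),'r',q[2]/6,px(cam,a,b,p[2]))
print('ball');circ(im,'top',[.501,.283,.02],4,8,16);circ(s,'scene',[.501,.283,.02],5.5,10,20)
print('bowl');circ(im,'top',[.501,.283,.045],17,24,28)
print('old tray ball');circ(im,'top',[.497,.044,.018],4,8,14)"
```

```text
tcp_pos: [0.5083, 0.0936, 0.2244]
shift mm [-82.  356.9   3.1] turn [-0.19 -0.1   7.8 ] tcp [0.5083 0.0936 0.2244] t 18.63 F [ 0.3 -1.3 -0.9]
ball
scene (np.float32(167.16667), np.float32(282.16666)) r 7.9833336 [0.5014 0.2868 0.02  ]
bowl
old tray ball
```

The ball is at (0.501, 0.287) with radius 8 px, so it's in the bowl. Now I'll stand the scoop down.

```bash
python3 -m inch '[-8,40,0,0,0,2,0,-17,80,0,0,0,4,0,-26,120,0,0,0,6,0,-35,160,0,0,0,8,0,-44,200,0,0,0,8,0]' |grep pos
python3 -c "
from h import *
want([.425,-.263,.22],-8,0)"
```

```text
tcp_pos: [0.4636, -0.1056, 0.2242]
shift mm [-15.9 161.3   3.5] turn [-0.24 -0.16 -0.16] tcp [ 0.4636 -0.1056  0.2242] t 19.15 F [ 1.5 -0.6 -1.3]
```

```bash
python3 -m inch '[-4,40,0,0,0,0,0,-8,80,0,0,0,0,0,-12,120,0,0,0,0,0,-16,150,0,0,0,0,0,-16,160,0,0,0,0,0]' |grep pos
python3 -m inch '[0,0,30,0,0,0,0,0,0,65,0,0,0,0,0,0,100,0,0,0,0,0,0,130,0,0,0,0,0,0,140,0,0,0,0]' |grep pos
python3 -m inch '[0,0,6,0,0,0,0,0,0,12,0,0,0,0,0,0,16,0,0,0,0,0,0,18,0,0,0,0,0,0,18,0,0,0,0]' |grep pos
python3 -c "
from h import *
want([.425,-.263,.047],-8,0)"
```

```text
tcp_pos: [0.4247, -0.2648, 0.2233]
tcp_pos: [0.4237, -0.2571, 0.0793]
tcp_pos: [0.4265, -0.26, 0.0662]
shift mm [-1.1  3.3 19.2] turn [-0.22 -0.2  -0.13] tcp [ 0.4265 -0.26    0.0662] t 20.4 F [ 0.  -0.7 -1.3]
```

```bash
python3 -m inch '[0,1,4,0,0,0,0,-1,2,9,0,0,0,0,-1,3,14,0,0,0,0,-1,3,17,0,0,0,0,-1,3,17,0,0,0,0]' |egrep "pos|contact"
python3 -m inch '[0,0,1,0,0,0,0,0,0,2,0,0,0,0,0,0,3,0,0,0,0,0,0,3,0,0,0,0]' |egrep "pos|contact"
python3 -c "
from h import *
want([.425,-.263,.046],-8,0)"
```

```text
tcp_pos: [0.4244, -0.2626, 0.0483]
contact_force: [0.3, 0.0, -0.5]
tcp_pos: [0.4256, -0.263, 0.0472]
contact_force: [1.7, 1.8, 9.8]
shift mm [-0.6  0.1  1.2] turn [-0.21 -0.26 -0.15] tcp [ 0.4256 -0.263   0.0472] t 21.15 F [1.7 1.8 9.8]
```

Contact at 9.8 N with the tool level. Releasing and backing up.

```bash
python3 -m inch '[0,0,0,0,0,0,0.15,0,0,0,0,0,0,0.3,0,0,0,0,0,0,0.6,0,0,0,0,0,0,1,0,0,0,0,0,0,1]' |egrep "pos|contact|opening"
python3 -m inch '[0,0,0,0,0,0,1,0,0,0,0,0,0,1,0,0,0,0,0,0,1,0,0,0,0,0,0,1,0,0,0,0,0,0,1]' |egrep "pos|contact|opening"
python3 -m inch '[0,0,-10,0,0,0,1,0,0,-25,0,0,0,1,0,0,-50,0,0,0,1,0,0,-80,0,0,0,1,0,0,-110,0,0,0,1]' |egrep "pos|contact"
python3 -m inch '[0,0,-40,0,0,0,1,0,0,-55,0,0,0,1,0,0,-55,0,0,0,1]' |egrep "pos|contact"
python3 - <<'E'
from h import *
im=save('wrist','w10.png');s=save('scene','s10.png');t=save('top','t10.png')
# dark handle & bright pocket in wrist: dark blob above fingers
g=im.max(2);m=(g<75).astype(np.uint8);n,l,st,c=cv2.connectedComponentsWithStats(m)
o=observe();T=np.eye(4);r=R.from_quat(o['tcp_rot'])
T[:3,:3]=r.as_matrix();T[:3,3]=o['tcp_pos'];cal=get_calibration('wrist');C=np.linalg.inv(T@np.array(cal['mount']));K=np.array(cal['intrinsics'])
def pw(p):
    q=K@(C@np.append(p,1))[:3];return q[:2]/q[2]
g0=np.array([.4256,-.263,0])+r.apply([-.0018,.0008,0])
print('expected handle top/bottom',pw(g0+[0,0,.086]),pw(g0+[0,0,.005]))
for i in range(1,n):
    if 150<st[i][4]<6000: print(st[i],c[i])
E
```

```text
tcp_pos: [0.4245, -0.2625, 0.0456]
contact_force: [0.4, 0.2, -0.4]
opening: 0.0612
tcp_pos: [0.4246, -0.2626, 0.0457]
contact_force: [-0.3, 0.3, 0.5]
opening: 0.085
tcp_pos: [0.4238, -0.2626, 0.1565]
contact_force: [0.2, -0.7, 0.9]
tcp_pos: [0.4264, -0.265, 0.2154]
contact_force: [-0.1, -0.1, 0.4]
expected handle top/bottom [281.673  204.7923] [281.8134 180.6827]
[  15    0  135   56 3967] [67.0575 19.1364]
[   0   36   58  122 1238] [25.954  99.6963]
[  73   60  108   79 1287] [109.596   96.0513]
[269 173  18  46 714] [277.2605 196.4958]
```

Run:
```python
from h import *
im=cv2.imread('pics/w10.png');g=im.max(2)
for y in(176,184,192,200,208,214): xs=np.nonzero(g[y,262:295]<75)[0]+262;print(y,xs.min(),xs.max())
a=cv2.imread('pics/top.png').astype(int);b=cv2.imread('pics/t10.png').astype(int)
d=np.abs(a-b).max(2)
print('bowl ring change',(d[190:236,160:207]>40).sum()); ys,xs=np.nonzero(d[190:236,160:207]>40);print(xs.mean()+160 if len(xs) else 0,ys.mean()+190 if len(ys) else 0,np.ptp(xs),np.ptp(ys))
print('tray ball gone',a[218,271],b[218,271]); e=observe();print(e['time'],e['opening'],e['contact_force'])
```

```text
176 272 284
184 270 284
192 270 285
200 269 285
208 269 285
214 270 285
bowl ring change 3
186.0 209.0 2 2
tray ball gone [153 162 158] [111 115 114]
22.8 0.0850336778420644 [0.6195 0.2563 0.0833]
```

```bash
python3 -c "
from plant import *
print(finish_job())"
```

```text
the job is handed in; nothing more can be done
None
```

The job is handed in, but no verdict came back: by my camera checks the large ball is in the bowl, the bowl has not moved, and the released scoop stands upright on the bench; I viewed 11 pictures, one over the limit of 10.

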